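Free the cedar-ball dish and hold it turned a quarter turn

ROBOT

A 7-joint arm with a two-finger parallel gripper is mounted at the origin on the work surface. World frame = base frame: x ahead of the robot, y to its left, z up, the work surface at z = 0. Lengths are in m, angles in rad, forces in N, time in s.
With the tool pointing down it reaches from about 0.4 to 0.85 m from the base axis. Payload 10.4 kg.
Tool frame: the origin (TCP) lies where the fingers leave the gripper's body, on its centre line; the fingertips stand 70 mm ahead of it and the grasp point (between the pads) lies 51 mm ahead of it (robot.pinch_z is the distance from the TCP to the grasp point, in m); y points along the fingers, z is the direction in which the jaws open and shut, and the axes are right-handed (so a half turn about y gives the same grasp; the last joint's range is limited). The gripper opens to 87 mm and grips with 3 to 60 N. Pads are 19 mm wide; open, the fingers measure 117 mm over their backs; the gripper's body (75 mm by 190 mm) begins 51 mm behind the grasp point.
Start: joints at [-1.214, 0.332, -0.065, 1.46, 0.022, 1.35, -0.088], TCP at [0.232, 0.58, 0.292] pointing down, gripper open.
Joint ranges: [-2.6, 2.6], [-0.5, 2.12], [-1.47, 1.34], [0.16, 2.42], [-1.27, 4.41], [0.06, 2.06], [-2.6, 2.6]. Speed limits (rad/s): [2.22, 2.22, 2.79, 2.79, 3.14, 3.14, 3.14].

INTERFACE

Orientations are given as a unit quaternion [x, y, z, w].
In Python, from bench import robot, cams, job gives the robot as it stands. The module is installed in compiled form; this text tells all that it offers.
- The arm moves only by the tool drive_tool, never from a script. Its argument "steps" is a list that holds one entry, the list of rows, each a list of 4 numbers: the shift along the tool's x, y, z in cm, then the turn about the tool's y in rad. In form: [[[dx, dy, dz, spin], ...]]. A call has 1 to 20 rows; each row shifts and turns the pose as measured when the row begins, along the tool's axes as they then stand; what a row does not reach is not made up. A row lasts 1/12 s, in which the tool goes at most 41.7 mm and 7.16 degrees, less where a joint would pass 70% of its speed; a pose out of reach is approached as far as the arm can. A call with a gripper value outside its range is refused whole. "jaw" is the finger opening in cm, from 0 to 8.7, set as the call begins (left out, the last holds). The fingers move at their own pace and stop on an object; "force" is the grip in N (left out, the last holds). Time passes only in rows, so rows that do not move let the fingers close. It gives the time, the measured TCP pose, the force and the opening at its end, in the units of the state.
- robot.get_state(): the state, without advancing time (a new reading comes with each control period).
- cams.read_camera(name): name is "scene" or "top"; returns a dict with "img" (480x640x3 uint8, red, green, blue), "vertical_fov" (degrees; the focal length in pixels is half the picture's height over the tangent of half this angle, whatever the lens; pixels are square), "cx", "cy" (the principal point, pixels), "extrinsics" (4x4, takes a point from camera to world coordinates). Camera axes: x right, y down, z forward; pixel columns grow to the right and rows downward; lengths in m; the calibration is good to about 2 mm. A picture is of the moment at which its call begins. There is no depth.
- job.job_done(): hands the job in, once; it reports no verdict.
The state is a dict: "t": time; "joints": joint angles; "qd": joint speeds; "effort": joint torques, N m; "ee_pos": TCP position; "ee_rot": TCP orientation; "contact_force": force on the tool from outside, world axes, zero at the start; "ft_torque": the same for the moment, N m; "width": finger opening in m.
Only numpy, scipy, OpenCV 4.12 (cv2) and the standard library are available. Lean on these libraries where they do the work, as an engineer would, in place of code of your own. Each camera call takes 0.05 s, during which the arm holds its last target.

TASK

Swing the red clamp lever on the socket block fully open, then take the cedar-ball dish by its arched handle and lift it level, straight out of the socket, until its foot is about 8 cm above the block. Up there, turn the dish exactly one quarter turn from the way it sat in the block, about its own upright axis, in the direction that brings its orange pouring lip round to the side (left or right of the block) where the sky-blue buckets stand; the dish stays level and the wooden ball never rolls out of the dark ring in its middle. Finish still holding the dish, steady and level over the block with the lever left open, and do not disturb the other things on the bench.

Things in the scene. Friction and masses are not known exactly. Their poses are not given: they have to be found in the camera images.
- block: Grey socket block fixed to the bench, 130 (x) x 185 (y) x 45 mm high. Origin: on the bench under the middle of the square socket (43 mm wide, 14 mm deep, in the top); the block reaches from y -125 to +60 mm. Its x axis points roughly away from the robot, y to the robot's left, z up. Place and heading vary.
- lever (a joint): Angle of the red clamp lever about an upright pin, rad. 0 = shut: arm along the block's -x, 3 mm above the dish's steel ear, so the dish cannot be lifted. 1.6 (stop) = fully open: arm along the block's -y, clear of the dish. It opens anticlockwise seen from above, starts at 0 to 0.2, takes about 1 N at the knob and stays where it is left.
- lever_hinge (a point): On the lever's upright pin, at the height of its arm (82 mm above the bench); at block x +45 mm, y -100 mm. The arm is 16 mm wide, 12 mm thick, with its top 88 mm above the bench.
- lever_knob (a point): On the axis of the upright round red knob near the free end of the lever, 110 mm from the pin, 120 mm above the bench. Knob 18 mm in diameter, from 88 to 140 mm above the bench: pinch it from above or push it sideways.
- dish: White dished plate on a 40 mm square foot, loose, about 0.25 kg, 132 mm in diameter. Origin: middle of the foot's underside, 14 mm deep in the socket (31 mm above the bench) at the start; it leaves straight up. z up; at the start x, y are as the block's. Rim 56 mm above the origin. Orange lip at +x. Steel ear, 30 mm wide, at -y, reaching 110 mm from the axis, under the shut lever.
- dish_grip (a point): Middle of the arched handle's wooden bar, above the middle and centre of mass of the dish, 112 mm above its origin. Bar along the dish's y, 150 mm long, 14 mm thick (x), 20 mm high, on posts at y = +-71 mm. Pinch here from above, fingers closing along the dish's x. Between the bar and the ball there are 28 mm of free room.
- dish_mid (a point): Middle and lowest point of the inside of the dish, 38 mm above the dish's origin, where the ball rests. The floor is a shallow cone rising outwards at 8 degrees.
- dish_lip (a point): Outer end of the orange pouring lip, 34 mm wide, 89 mm from the dish's axis along its +x and 56 mm above its origin.
- ball: Loose reddish cedar ball, 36 mm in diameter, about 17 g. Origin: its centre, 18 mm above dish_mid at rest. The dark ring painted round the middle of the dish has a radius of 30 mm; the ball's centre has to stay inside it. It rolls off if the dish is tipped or jerked.
- buckets: Two nested sky-blue buckets, fixed, 208 mm in diameter, 212 mm high, with a white handheld vacuum body (up to 280 mm above the bench) and a metal nozzle standing in them. Origin: middle of the underside. They stand on the robot's left (y > 0) or right (y < 0), past the block's side; the lip is to point to that side, along the block's +y or -y.
- cup: Spare dustbin cup of clear plastic, open, 96 mm in diameter, 110 mm high, loose, on the side opposite to the buckets. Origin: middle of its underside. Leave alone.
- brush: Beechwood clothes brush lying bristles down, 200 (its x) x 50 x 40 mm, loose, beyond the block. Origin: middle of its underside. Leave alone.
- jar: Sealed amber jar with a white lid, 70 mm in diameter, 95 mm high, loose, to the left of the block. Origin: middle of its underside. Leave alone.

How it is judged:
By the outcome, as a careful person would: the job done as asked, in the order asked, and still so for the second after the job is handed in, while the arm keeps its last pose, push and grip.
It also fails if it takes over 61 s, if anything falls off the work surface, if the arm or the gripper's body presses on something with over 40 N, if the wrist force passes 120 N, or if a joint passes its speed limit or range.

## Working session

There is one attempt and no reset: what is moved stays moved. The work goes in short steps, Python scripts to look and compute and a tool call to move; the robot and the scene stay as the last step left them, time stands still between calls to the robot, and variables do not carry over. Pictures are saved under pics/ and viewed, and the job is handed in when it is done.

Besides the shell and the picture viewer there is one more tool, called after "Emit:" as a command line: name --argument value ..., lists and objects as JSON in quotes. drive_tool: Moves the arm, as the interface text tells. Its arguments: {"type":"object","properties":{"steps":{"type":"array"},"jaw":{"type":"number"},"force":{"type":"number"}},"required":["steps"]}

```bash
mkdir -p pics
python3 - <<'E'
from bench import robot,cams
import cv2,numpy as np
for n in("scene","top"):
    c=cams.read_camera(n); cv2.imwrite(f"pics/{n}0.png",c["img"][:,:,::-1])
    print(n,c["vertical_fov"],c["cx"],c["cy"],np.round(c["extrinsics"],4).tolist(),[k for k in c])
s=robot.get_state();print(s)
E
```

```text
scene 57.392506977512966 310.8579081694022 240.56707891903332 [[-0.7805, 0.4109, -0.4712, 1.1439], [0.625, 0.4936, -0.6048, 0.6689], [-0.0159, -0.7665, -0.6421, 0.8158], [0.0, 0.0, 0.0, 1.0]] ['img', 'vertical_fov', 'cx', 'cy', 'extrinsics']
top 43.75150122743279 327.5007775337414 246.29127385790926 [[0.0147, -0.9856, 0.1685, 0.347], [-0.9999, -0.0152, -0.0015, -0.0139], [0.0041, -0.1685, -0.9857, 1.6301], [0.0, 0.0, 0.0, 1.0]] ['img', 'vertical_fov', 'cx', 'cy', 'extrinsics']
{'t': 0.1, 'joints': array([-1.21360067,  0.33281889, -0.06465624,  1.46082935,  0.02161682,
        1.34989308, -0.08849806]), 'qd': array([ 0.00010885, -0.0009131 , -0.00032567, -0.00404211, -0.00035989,
       -0.00010934, -0.00063363]), 'effort': array([ 8.53528818e-04, -6.24546218e+01,  2.39489781e-02, -3.90719104e+01,
       -6.15200121e-02,  3.64479795e-02,  6.47024876e-05]), 'ee_pos': array([0.23164287, 0.58022536, 0.29154032]), 'ee_rot': array([ 0.69483404, -0.13353205,  0.1334247 , -0.69395439]), 'contact_force': array([0.3733137 , 0.39737866, 0.61083547]), 'ft_torque': array([ 0.01912987,  0.00049058, -0.00175892]), 'width': 0.08695314243830103}
```

View pics/scene0.png

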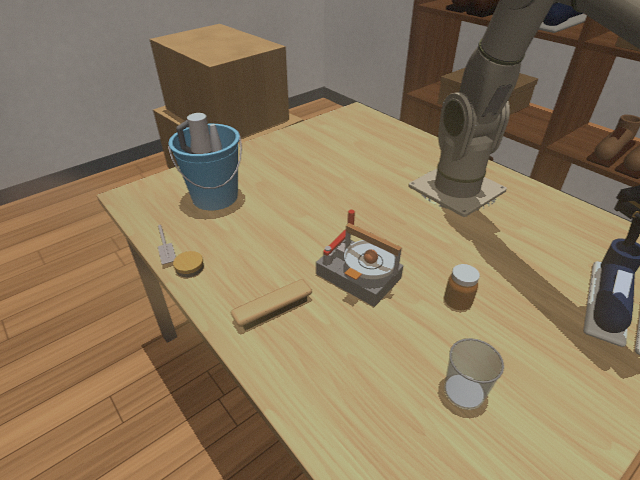

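View pics/top0.png

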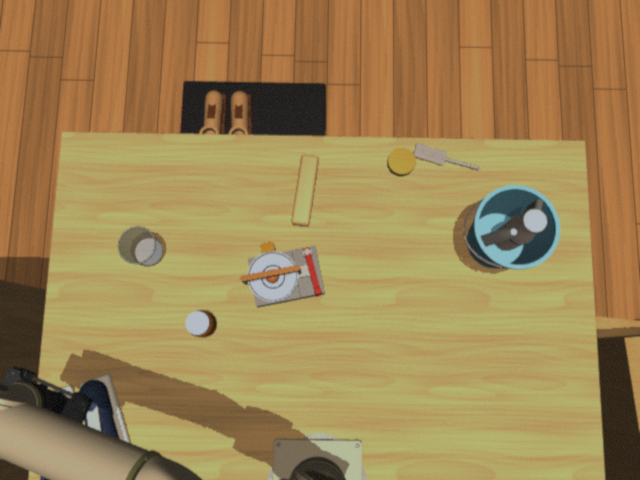

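The buckets stand on the robot's right (-y), around top (515,228), so the lip has to turn clockwise seen from above. The block is near top (285,277), with the red lever on its right side. Next I'll measure them.

```bash
cat > h.py <<'E'
import numpy as np,cv2
from bench import robot,cams
from scipy.spatial.transform import Rotation as R
def cam(n):
    c=cams.read_camera(n); c["f"]=240/np.tan(np.radians(c["vertical_fov"]/2)); return c
def ray(c,u,v):
    d=np.array([(u-c["cx"])/c["f"],(v-c["cy"])/c["f"],1.]);E=c["extrinsics"];return E[:3,3],E[:3,:3]@d
def onz(c,u,v,z):
    o,d=ray(c,u,v);return o+d*(z-o[2])/d[2]
def proj(c,p):
    E=c["extrinsics"];q=E[:3,:3].T@(np.asarray(p)-E[:3,3]);return np.array([c["cx"]+c["f"]*q[0]/q[2],c["cy"]+c["f"]*q[1]/q[2]])
def tri(c1,p1,c2,p2):
    o1,d1=ray(c1,*p1);o2,d2=ray(c2,*p2)
    k=np.linalg.lstsq(np.c_[d1,-d2],o2-o1,rcond=None)[0]
    a=o1+k[0]*d1;b=o2+k[1]*d2;return (a+b)/2,np.linalg.norm(a-b)
def red(img):
    h=cv2.cvtColor(img,cv2.COLOR_RGB2HSV);return ((h[...,0]<6)|(h[...,0]>174))&(h[...,1]>190)&(h[...,2]>90)
def crop(c,x,y,w,h,s,name,bgrs=True):
    im=c["img"][y:y+h,x:x+w,::-1];cv2.imwrite(name,cv2.resize(im,None,fx=s,fy=s,interpolation=cv2.INTER_CUBIC))
E
python3 - <<'E'
from h import *
t=cam("top");s=cam("scene")
crop(t,230,230,110,90,7,"pics/t1.png");crop(s,305,200,110,110,5.4,"pics/s1.png")
E
```

```text
(no output)
```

View pics/t1.png

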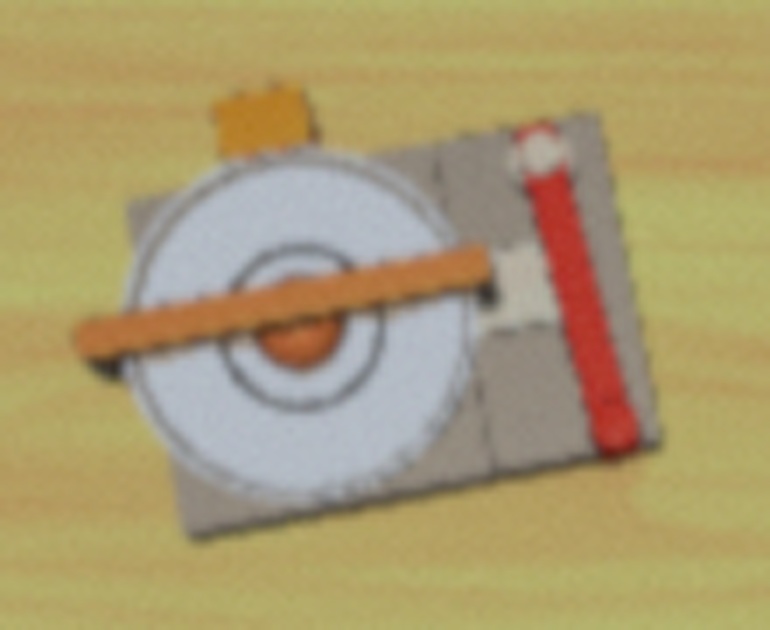

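View pics/s1.png

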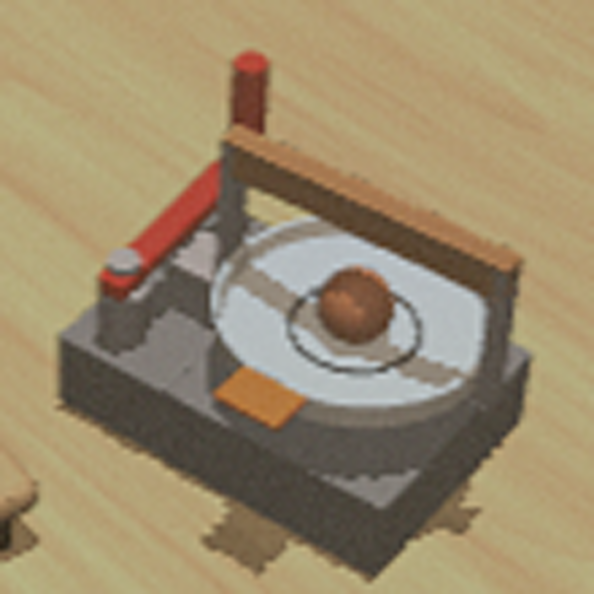

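```bash
cat > m.py <<'E'
from h import *
t=cam("top");s=cam("scene")
T=lambda x,y,z:onz(t,230+(x-3)/7,230+(y-3)/7,z)
S=lambda x,y,z:onz(s,305+(x-2)/5.4,200+(y-2)/5.4,z)
# bar mask in top
h=cv2.cvtColor(t["img"],cv2.COLOR_RGB2HSV)
print("bar hsv",h[230+300//7,230+420//7],"lip",h[230+120//7,230+265//7],"table",h[300,300])
c=[T(128,203,.045),T(600,115,.045),T(660,440,.045),T(188,533,.045)]
for p in c: print("corner",p[:2])
ang=[np.degrees(np.arctan2(*(c[a]-c[b])[[1,0]])) for a,b in((0,3),(1,2))]
ang2=[np.degrees(np.arctan2(*(c[a]-c[b])[[1,0]]))-90 for a,b in((0,1),(3,2))]
print("yaw",ang,ang2)
yaw=np.radians(np.mean(ang+ang2)); ctr=np.mean(c,0)
Rz=np.array([[np.cos(yaw),-np.sin(yaw)],[np.sin(yaw),np.cos(yaw)]])
o=ctr[:2]-Rz@[0,-.0325]
print("o from corners",o)
b1=T(82,337,.153);b2=T(488,263,.153);print("bar",b1,b2,"mid",(b1+b2)/2,"len",np.linalg.norm(b1-b2),"yaw",np.degrees(np.arctan2(*(b1-b2)[[1,0]]))-90)
print("scene bar",[S(230,135,.153),S(515,262,.153)])
hg=T(541,150,.095);kn=T(616,420,.140)
print("hinge",hg,"pred",o+Rz@[.045,-.1],"knob",kn,np.linalg.norm((hg-kn)[:2]), "scene knob",S(250,62,.14),"scene hinge",S(125,260,.095))
d=(kn-hg)[:2];print("lever ang",np.degrees(np.arctan2(d[1],d[0])-yaw)-180)
lip=T(265,100,.087);print("lip",lip,"pred",o+Rz@[.089,0])
E
python3 m.py
```

```text
bar hsv [ 14  84 121] lip [ 18 193 180] table [ 23 114 172]
corner [0.58130271 0.19652114]
corner [0.61825819 0.01650791]
corner [ 0.49355426 -0.00851859]
corner [0.45569285 0.16919054]
yaw [np.float64(12.27527291073097), np.float64(11.347795096540631)] [np.float64(11.601243013612901), np.float64(12.02719463732356)]
o from corners [0.53054873 0.12523694]
bar [0.51705462 0.19670573 0.153     ] [0.54572169 0.05332318 0.153     ] mid [0.53138816 0.12501445 0.153     ] len 0.14622023654346633 yaw 11.306304396685064
scene bar [array([0.55075857, 0.05427889, 0.153     ]), array([0.51715243, 0.19680529, 0.153     ])]
hinge [0.5961685  0.03723183 0.095     ] pred [0.5950673  0.03656703] knob [0.49167952 0.0069703  0.14      ] 0.10878284680320967 scene knob [0.49313379 0.00600181 0.14      ] scene hinge [0.59992534 0.03922335 0.095     ]
lever ang -355.66108861341013
lip [0.61483254 0.14115473 0.087     ] pred [0.61766384 0.14345667]
```

```bash
cat > g.py <<'E'
import sys
from h import *
# args: x y z(TCP) target, heading (deg, world) of tool z
def go(x,y,z,hd=None):
    s=robot.get_state();M=R.from_quat(s["ee_rot"]).as_matrix();p=s["ee_pos"]
    print("t",s["t"],"tcp",p.round(4),"w",round(s["width"],4),"F",s["contact_force"].round(1),"j",s["joints"].round(2))
    cur=np.degrees(np.arctan2(M[1,2],M[0,2]))
    print("tilt(deg)",np.degrees(np.arccos(-M[2,1])).round(2),"y axis",M[:,1].round(4),"z heading",cur.round(2))
    print("shift tool cm",(100*M.T@(np.array([x,y,z])-p)).round(2))
    if hd is not None:
        d=(hd-cur+180)%360-180
        # spin + about tool y (down) = clockwise from above
        print("spin rad",np.radians(-d).round(3),"or half-turn other",np.radians(-((d+360)%360-180)).round(3))
if __name__=="__main__": go(*map(float,sys.argv[1:]))
E
python3 g.py 0.492 0.0065 0.26 106
```

```text
t 0.3 tcp [0.2317 0.5804 0.292 ] w 0.0869 F [-0.5 -0.4 -0.7] j [-1.21  0.33 -0.06  1.46  0.02  1.35 -0.09]
tilt(deg) 0.02 y axis [-1.e-04 -4.e-04 -1.e+00] z heading 68.24
shift tool cm [ 45.45   3.22 -43.65]
spin rad -0.659 or half-turn other 2.483
```

Emit:
drive_tool --steps '[[[2.8,0,-2.7,0],[2.8,0,-2.7,0],[2.8,0,-2.7,0],[2.8,0,-2.7,0],[2.8,0,-2.7,0],[2.8,0,-2.7,0],[2.8,0,-2.7,0],[2.8,0,-2.7,0],[2.8,0,-2.7,0],[2.8,0,-2.7,0],[2.8,0,-2.7,0],[2.8,0,-2.7,0],[2.8,0,-2.7,0],[2.8,0,-2.7,0],[2.8,0,-2.7,0],[0,0,0,0]]]' --jaw 5 --force 8

```text
t: 1.63
ee_pos: [0.4786, 0.0243, 0.2898]
ee_rot: [-0.693, 0.131, -0.132, 0.696]
contact_force: [-0.6, -0.6, -0.8]
width: 0.0503
```

Emit:
drive_tool --steps '[[[0,0,0,0.12],[0,0,0,0.12],[0,0,0,0.12],[0,0,0,0.12],[0,0,0,0.12],[0,0,0,0.12],[0,0,0,0.12],[0,0,0,0.12],[0,0,0,0.12],[0,0,0,0.12],[0,0,0,0.12],[0,0,0,0.12],[0,0,0,0.12],[0,0,0,0.12],[0,0,0,0.12],[0,0,0,0.12],[0,0,0,0.12],[0,0,0,0.12],[0,0,0,0.12],[0,0,0,0]]]'

```text
t: 3.3
ee_pos: [0.4783, 0.0203, 0.2907]
ee_rot: [-0.137, 0.695, -0.692, 0.14]
contact_force: [1.2, -0.0, -0.9]
width: 0.0499
```

```bash
python3 g.py 0.492 0.0065 0.26 -74
```

```text
t 3.3 tcp [0.4783 0.0203 0.2907] w 0.0499 F [ 1.2 -0.  -0.9] j [-0.59 -0.01  0.45  1.86  0.    1.29 -1.31]
tilt(deg) 0.37 y axis [ 0.0032  0.0057 -1.    ] z heading -67.47
shift tool cm [-0.72  3.07  1.81]
spin rad 0.114 or half-turn other -3.028
```

Emit:
drive_tool --steps '[[[-0.7,0,1.8,0.114],[0,0,0,0],[0,0,0,0]]]'

```text
t: 3.55
ee_pos: [0.4918, 0.0067, 0.2908]
ee_rot: [-0.1, 0.702, -0.698, 0.103]
contact_force: [-0.4, -0.2, -1.2]
width: 0.05
```

```bash
python3 g.py 0.492 0.0065 0.173 -74
```

```text
t 3.55 tcp [0.4918 0.0067 0.2908] w 0.05 F [-0.4 -0.2 -1.2] j [-0.57  0.02  0.47  1.83 -0.02  1.29 -1.37]
tilt(deg) 0.41 y axis [ 0.0033  0.0064 -1.    ] z heading -73.54
shift tool cm [ 0.05 11.78  0.08]
spin rad 0.008 or half-turn other -3.134
```

Emit:
drive_tool --steps '[[[0,3,0,0],[0,3,0,0],[0,3,0,0],[0,1.9,0,0],[0,0.5,0,0],[0,0,0,0]]]'

```text
t: 4.05
ee_pos: [0.4925, 0.0093, 0.1745]
ee_rot: [-0.107, 0.701, -0.696, 0.113]
contact_force: [0.2, -0.2, 0.2]
width: 0.0502
```

```bash
python3 g.py 0.492 0.0065 0.173 -74; python3 -c "
from h import *
crop(cam('top'),230,230,110,90,7,'pics/t2.png');crop(cam('scene'),305,180,110,110,5.4,'pics/s2.png')"
```

```text
t 4.05 tcp [0.4925 0.0093 0.1745] w 0.0502 F [ 0.2 -0.2  0.2] j [-0.55  0.14  0.47  1.97 -0.08  1.03 -1.29]
tilt(deg) 0.65 y axis [ 0.0076  0.0083 -0.9999] z heading -72.07
shift tool cm [0.13 0.15 0.25]
spin rad 0.034 or half-turn other -3.108
```

View pics/s2.png

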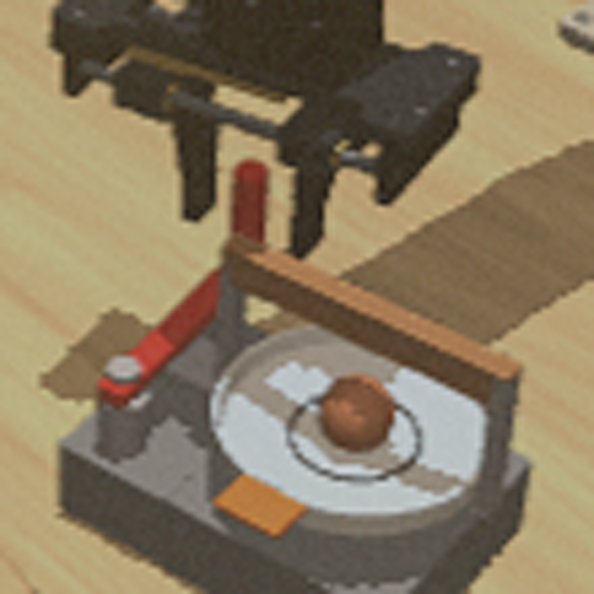

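The fingers straddle the red knob, which shows between the tips at (250,180) in the crop. I'll close them.

Emit:
drive_tool --steps '[[[0.1,0,0.25,0.03],[0,0,0,0],[0,0,0,0],[0,0,0,0],[0,0,0,0],[0,0,0,0]]]' --jaw 1.0 --force 8

```text
t: 4.65
ee_pos: [0.4959, 0.0067, 0.1816]
ee_rot: [-0.092, 0.703, -0.697, 0.106]
contact_force: [-1.3, 1.4, -0.7]
width: 0.0182
```

```bash
python3 g.py 0.492 0.0065 0.173 -74; python3 -c "
import numpy as np
# where the knob should pass: hinge (.596,.037) r .11
for a in range(0,100,10):
    th=np.radians(191.7+a); print(a,(np.array([.5955,.037])+.11*np.array([np.cos(th),np.sin(th)])).round(4))"
```

```text
t 4.65 tcp [0.4959 0.0067 0.1816] w 0.0182 F [-1.3  1.4 -0.7] j [-0.55  0.13  0.48  1.97 -0.08  1.04 -1.32]
tilt(deg) 1.25 y axis [ 0.0185  0.0116 -0.9998] z heading -73.92
shift tool cm [ 0.4   0.86 -0.08]
spin rad 0.001 or half-turn other -3.14
0 [0.4878 0.0147]
10 [ 0.4933 -0.0037]
20 [ 0.5019 -0.0208]
30 [ 0.5134 -0.0362]
40 [ 0.5273 -0.0493]
50 [ 0.5434 -0.0599]
60 [ 0.561  -0.0674]
70 [ 0.5796 -0.0718]
80 [ 0.5988 -0.073 ]
90 [ 0.6178 -0.0707]
```

Emit:
drive_tool --steps '[[[-0.05,0.15,1.1,-0.1],[-0.05,0.15,1.1,-0.1],[-0.05,0.15,1.1,-0.1],[-0.05,0.15,1.1,-0.1],[0,0,0,0]]]'

```text
t: 5.07
ee_pos: [0.5181, -0.0325, 0.1797]
ee_rot: [-0.234, 0.666, -0.662, 0.252]
contact_force: [1.5, 1.1, -5.8]
width: 0.0176
```

```bash
cat > arc.py <<'E'
from h import *
s=robot.get_state();M=R.from_quat(s["ee_rot"]).as_matrix();p=s["ee_pos"]
k=p+.051*M[:,1];d=k[:2]-[.5955,.037]
a=np.degrees(np.arctan2(d[1],d[0]))%360
print("t",round(s["t"],2),"grip pt",k.round(4),"r",np.hypot(*d).round(4),"lever",(a-191.7).round(1),"want z head",round((a+90)%360-360,1),"head",np.degrees(np.arctan2(M[1,2],M[0,2])).round(1),"y",M[:,1].round(3),"F",s["contact_force"].round(1),"w",s["width"].round(4))
E
python3 arc.py
```

```text
Traceback (most recent call last):
  File "arc.py", line 5, in <module>
    print("t",round(s["t"],2),"grip pt",k.round(4),"r",np.hypot(*d).round(4),"lever",(a-191.7).round(1),"want z head",round((a+90)%360-360,1),"head",np.degrees(np.arctan2(M[1,2],M[0,2])).round(1),"y",M[:,1].round(3),"F",s["contact_force"].round(1),"w",s["width"].round(4))
                                                                                                                                                                                                                                                            ^^^^^^^^^^^^^^^^
AttributeError: 'float' object has no attribute 'round'
```

```bash
sed -i 's/s\["width"\].round(4)/round(s["width"],4)/' arc.py; python3 arc.py
```

```text
t 5.07 grip pt [ 0.5192 -0.0317  0.1287] r 0.1027 lever 30.3 want z head -48.0 head -49.8 y [ 0.022  0.014 -1.   ] F [ 1.5  1.1 -5.8] w 0.0176
```

Emit:
drive_tool --steps '[[[0.05,0.1,1.1,-0.08],[0.05,0.1,1.1,-0.1],[0.05,0.1,1.1,-0.1],[0.05,0.1,1.1,-0.1],[0.05,0.1,1.1,-0.1],[0,0,0,0]]]'

```text
t: 5.57
ee_pos: [0.5636, -0.0637, 0.1794]
ee_rot: [-0.387, 0.584, -0.583, 0.413]
contact_force: [-0.4, -2.1, 0.0]
width: 0.0177
```

```bash
python3 arc.py
```

```text
t 5.57 grip pt [ 0.5651 -0.0625  0.1284] r 0.1041 lever 61.3 want z head -17.0 head -21.2 y [ 0.029  0.022 -0.999] F [-0.4 -2.1  0. ] w 0.0177
```

Emit:
drive_tool --steps '[[[0,0.1,1.1,-0.12],[0,0.1,1.1,-0.12],[0,0.1,1.1,-0.1],[0,0,1.1,-0.1],[0,0,1.0,-0.1],[0,0,0.6,-0.05],[0,0,0.4,0]]]'

```text
t: 6.15
ee_pos: [0.6235, -0.0658, 0.1786]
ee_rot: [-0.541, 0.442, -0.441, 0.563]
contact_force: [-17.6, -1.9, 13.7]
width: 0.0211
```

```bash
python3 arc.py;  python3 -c "
from h import *
t=cam('top');crop(t,230,230,110,90,7,'pics/t3.png');crop(cam('scene'),290,170,130,130,4.5,'pics/s3.png')";python3 arc.py
```

```text
t 6.15 grip pt [ 0.6245 -0.0645  0.1277] r 0.1056 lever 94.3 want z head -344.0 head 12.7 y [ 0.019  0.025 -0.999] F [-17.6  -1.9  13.7] w 0.0211
t 6.25 grip pt [ 0.6239 -0.0648  0.1275] r 0.1057 lever 93.9 want z head -344.4 head 12.4 y [ 0.018  0.025 -1.   ] F [-16.5  -2.1  10.8] w 0.02
```

View pics/s3.png

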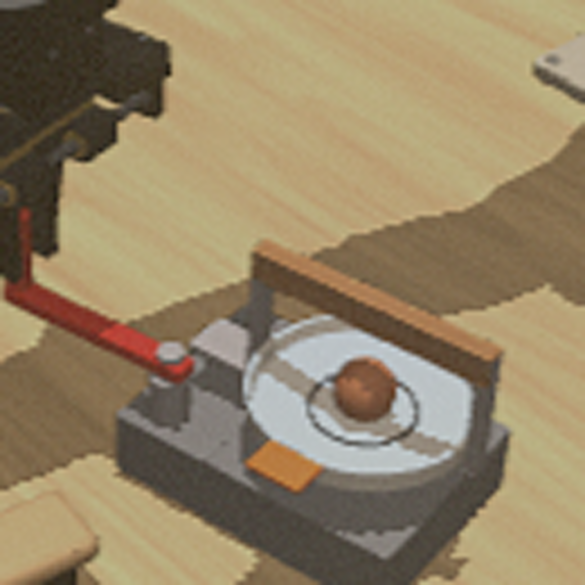

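The lever is against its stop, since the reaction reached 17 N. I'll release it and rise.

Emit:
drive_tool --steps '[[[0,0,-0.2,0],[0,0,0,0],[0,0,0,0],[0,0,0,0],[0,0,0,0],[0,-2.5,0,0],[0,-3,0,0],[0,-3,0,0],[0,-3,0,0],[0,0,0,0],[0,0,0,0]]]' --jaw 6

```text
t: 7.17
ee_pos: [0.6165, -0.0667, 0.2959]
ee_rot: [-0.538, 0.449, -0.445, 0.557]
contact_force: [-1.4, -0.4, -0.8]
width: 0.0596
```

```bash
python3 g.py 0.531 0.125 0.30 11.7; python3 -c "
from h import *
t=cam('top');crop(t,230,200,120,110,5.4,'pics/t4.png');crop(cam('scene'),290,170,130,130,4.5,'pics/s4.png')";python3 arc.py
```

```text
t 7.1667 tcp [ 0.6165 -0.0667  0.2959] w 0.0596 F [-1.4 -0.4 -0.8] j [-0.23  0.32  0.35  1.5  -0.14  1.34  0.34]
tilt(deg) 1.59 y axis [ 0.0125  0.0247 -0.9996] z heading 11.58
shift tool cm [-20.5   -0.04  -4.52]
spin rad -0.002 or half-turn other 3.139
t 7.27 grip pt [ 0.617  -0.0656  0.2443] r 0.1048 lever 90.1 want z head -348.2 head 11.6 y [ 0.012  0.025 -1.   ] F [ 1.1  0.  -0.1] w 0.0601
```

View pics/s4.png

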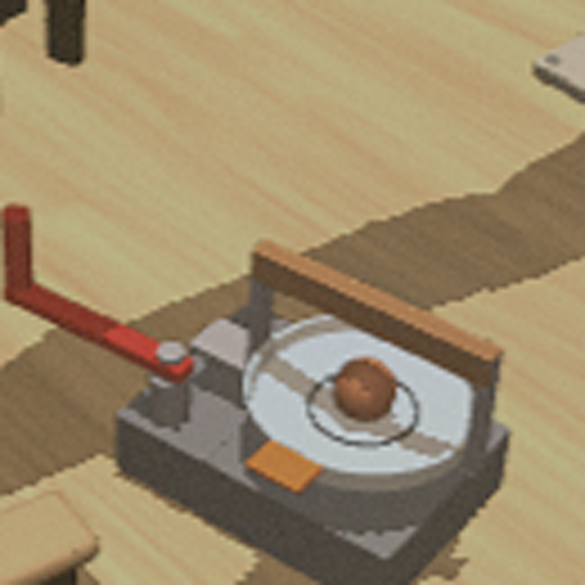

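```bash
python3 -c "
from h import *
s=cam('scene')
k=onz(s,290+17/4.5-.4,170+211/4.5-.4,.14);h=onz(s,290+172/4.5-.4,170+351/4.5-.4,.095);print(k,h,np.degrees(np.arctan2(*(k-h)[[1,0]]))-191.7+360)"
```

```text
[ 0.62225463 -0.07158359  0.14      ] [0.59939816 0.03877557 0.095     ] 90.00108742684216
```

Emit:
drive_tool --steps '[[[-1,0,-0.2,0],[-2,0,-0.5,0],[-2.5,0,-0.6,0],[-2.5,0,-0.6,0],[-2.5,0,-0.6,0],[-2.5,0,-0.6,0],[-2.5,0,-0.6,0],[-2,0,-0.4,0],[-1,0,-0.2,0],[0,0,0,0],[0,0,0,0]]]'

```text
t: 8.23
ee_pos: [0.5258, 0.118, 0.2856]
ee_rot: [-0.545, 0.453, -0.44, 0.552]
contact_force: [0.1, 0.3, -0.2]
width: 0.0598
```

```bash
python3 g.py 0.531 0.125 0.25 11.7
```

```text
t 8.2333 tcp [0.5258 0.118  0.2856] w 0.0598 F [ 0.1  0.3 -0.2] j [-0.49  0.14  0.22  1.71 -0.05  1.29 -0.06]
tilt(deg) 1.21 y axis [-0.0083  0.0194 -0.9998] z heading 11.65
shift tool cm [-0.51  3.57  0.67]
spin rad -0.001 or half-turn other 3.141
```

Emit:
drive_tool --steps '[[[-0.4,1,0.7,0],[0,2,0,0],[0,2,0,0],[0,1,0,0],[0,0,0,0],[0,0,0,0]]]'

```text
t: 8.73
ee_pos: [0.5354, 0.1189, 0.2202]
ee_rot: [-0.543, 0.455, -0.443, 0.549]
contact_force: [-0.2, 0.7, -0.1]
width: 0.0599
```

```bash
python3 g.py 0.5314 0.124 0.194 11.7;python3 -c "
from h import *
crop(cam('top'),230,200,120,110,5.4,'pics/t5.png');crop(cam('scene'),310,170,110,120,4.9,'pics/s5.png')"
```

```text
t 8.7333 tcp [0.5354 0.1189 0.2202] w 0.0599 F [-0.2  0.7 -0.1] j [-0.49  0.22  0.22  1.77 -0.07  1.16 -0.05]
tilt(deg) 1.06 y axis [-0.0079  0.0167 -0.9998] z heading 11.12
shift tool cm [-0.53  2.63 -0.28]
spin rad -0.01 or half-turn other 3.132
```

View pics/s5.png

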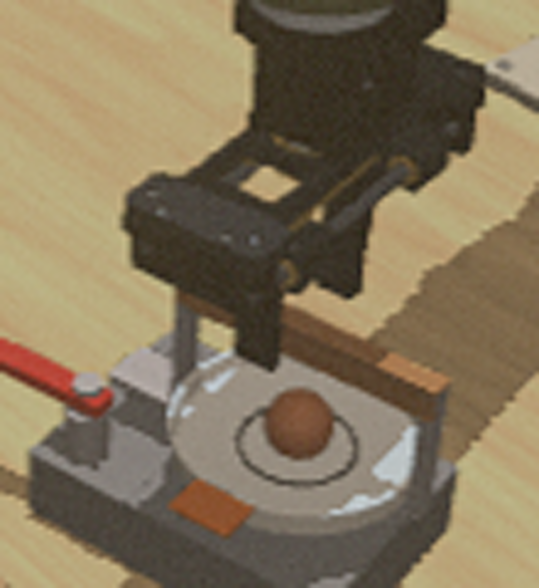

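The fingers straddle the bar near its middle, and the ball is in the ring at crop (300,425). I'll centre the tool and go down.

Emit:
drive_tool --steps '[[[-0.5,0.3,-0.3,-0.01],[0,1,0,0],[0,0.9,0,0],[0,0.3,0,0],[0,0,0,0],[0,0,0,0]]]'

```text
t: 9.33
ee_pos: [0.5322, 0.1249, 0.1961]
ee_rot: [-0.544, 0.451, -0.441, 0.553]
contact_force: [0.6, 0.4, -0.0]
width: 0.0605
```

```bash
python3 g.py 0.5314 0.124 0.194 11.7
```

```text
t 9.3333 tcp [0.5322 0.1249 0.1961] w 0.0605 F [ 0.6  0.4 -0. ] j [-0.49  0.23  0.21  1.8  -0.08  1.11 -0.04]
tilt(deg) 1.1 y axis [-0.0027  0.019  -0.9998] z heading 11.79
shift tool cm [ 0.07  0.21 -0.09]
spin rad 0.002 or half-turn other -3.14
```

Emit:
drive_tool --steps '[[[0.1,0.2,-0.1,0],[0,0,0,0],[0,0,0,0],[0,0,0,0],[0,0,0,0],[0,0,0,0],[0,0,0,0],[0,0,0,0]]]' --jaw 0.8 --force 30

```text
t: 10.0
ee_pos: [0.5319, 0.1235, 0.1949]
ee_rot: [-0.543, 0.451, -0.441, 0.554]
contact_force: [1.0, -0.2, 1.2]
width: 0.015
```

```bash
python3 g.py 0.5314 0.124 0.194 11.7
```

```text
t 10.0 tcp [0.5319 0.1235 0.1949] w 0.015 F [ 1.  -0.2  1.2] j [-0.49  0.23  0.21  1.81 -0.08  1.1  -0.04]
tilt(deg) 1.12 y axis [-0.0011  0.0195 -0.9998] z heading 11.77
shift tool cm [-0.06  0.09 -0.04]
spin rad 0.001 or half-turn other -3.14
```

Emit:
drive_tool --steps '[[[0,-0.2,0,0],[-0.01,-0.4,0,0],[-0.01,-0.4,0,0],[-0.01,-0.4,0,0],[-0.01,-0.3,0,0],[0,-0.2,0,0],[0,0,0,0],[0,0,0,0]]]'

```text
t: 10.67
ee_pos: [0.5311, 0.1233, 0.215]
ee_rot: [-0.544, 0.451, -0.441, 0.553]
contact_force: [0.6, -0.4, -2.4]
width: 0.0136
```

```bash
python3 g.py 0.5319 0.1235 0.275 11.7;python3 -c "
from h import *
crop(cam('scene'),310,170,110,120,4.9,'pics/s6.png')"
```

```text
t 10.6667 tcp [0.5311 0.1233 0.215 ] w 0.0136 F [ 0.6 -0.4 -2.4] j [-0.49  0.21  0.21  1.79 -0.07  1.15 -0.05]
tilt(deg) 1.09 y axis [-0.0032  0.0187 -0.9998] z heading 11.77
shift tool cm [-0.11 -6.    0.09]
spin rad 0.001 or half-turn other -3.14
```

View pics/s6.png

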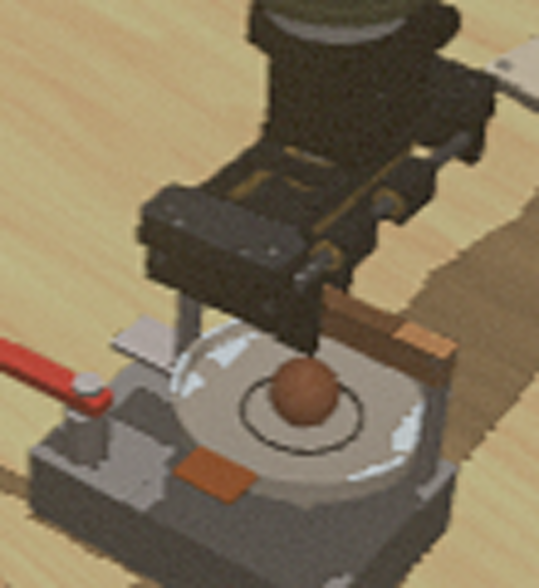

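Emit:
drive_tool --steps '[[[0,-0.2,0,0],[-0.01,-0.4,0,0],[-0.02,-0.6,0,0],[-0.02,-0.7,0,0],[-0.02,-0.8,0,0],[-0.02,-0.8,0,0],[-0.02,-0.8,0,0],[-0.02,-0.8,0,0],[-0.02,-0.6,0,0],[-0.01,-0.5,0,0],[-0.01,-0.3,0,0],[0,-0.2,0,0],[0,0,0,0],[0,0,0,0]]]'

```text
t: 11.88
ee_pos: [0.531, 0.1237, 0.2903]
ee_rot: [-0.544, 0.451, -0.441, 0.553]
contact_force: [0.2, 0.1, -2.9]
width: 0.0133
```

```bash
python3 g.py 0.5315 0.1235 0.289 11.7;python3 -c "
from h import *
crop(cam('scene'),310,150,110,120,4.9,'pics/s7.png')"
```

```text
t 11.8833 tcp [0.531  0.1237 0.2903] w 0.0133 F [ 0.2  0.1 -2.9] j [-0.5   0.15  0.22  1.69 -0.05  1.3  -0.06]
tilt(deg) 1.1 y axis [-0.0022  0.0191 -0.9998] z heading 11.76
shift tool cm [0.04 0.13 0.05]
spin rad 0.001 or half-turn other -3.14
```

View pics/s7.png

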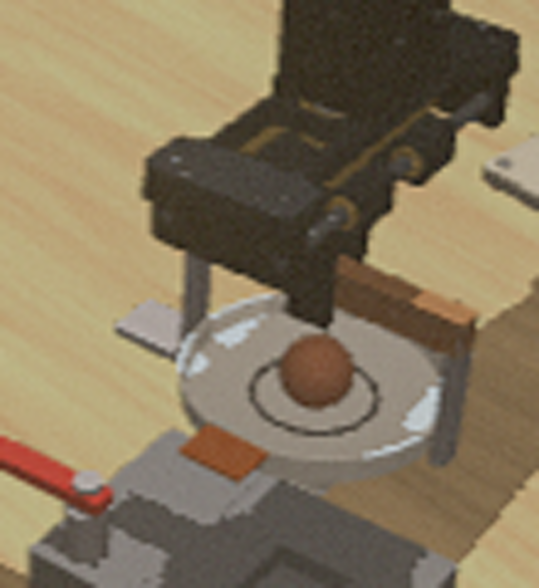

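Lifted, and the ball is still inside the ring. Next I'll turn slowly clockwise in stages.

Emit:
drive_tool --steps '[[[0,0,0,0.01],[0,0,0,0.02],[0,0,0,0.03],[0,0,0,0.04],[0,0,0,0.05],[0,0,0,0.05],[0,0,0,0.05],[0,0,0,0.05],[0,0,0,0.05],[0,0,0,0.05],[0,0,0,0.04],[0,0,0,0.03],[0,0,0,0.02],[0,0,0,0.01],[0,0,0,0],[0,0,0,0]]]'

```text
t: 13.27
ee_pos: [0.5293, 0.1233, 0.2854]
ee_rot: [-0.409, 0.583, -0.57, 0.41]
contact_force: [0.2, -0.3, -3.0]
width: 0.0137
```

```bash
python3 g.py 0.5315 0.1235 0.289 -78.23;python3 -c "
from h import *
crop(cam('scene'),310,150,110,120,4.9,'pics/s8.png')"
```

```text
t 13.2667 tcp [0.5293 0.1233 0.2854] w 0.0137 F [ 0.2 -0.3 -3. ] j [-0.54  0.16  0.26  1.7  -0.06  1.3  -0.6 ]
tilt(deg) 1.08 y axis [-0.0099  0.016  -0.9998] z heading -19.22
shift tool cm [-0.09 -0.36  0.2 ]
spin rad 1.03 or half-turn other -2.112
```

View pics/s8.png

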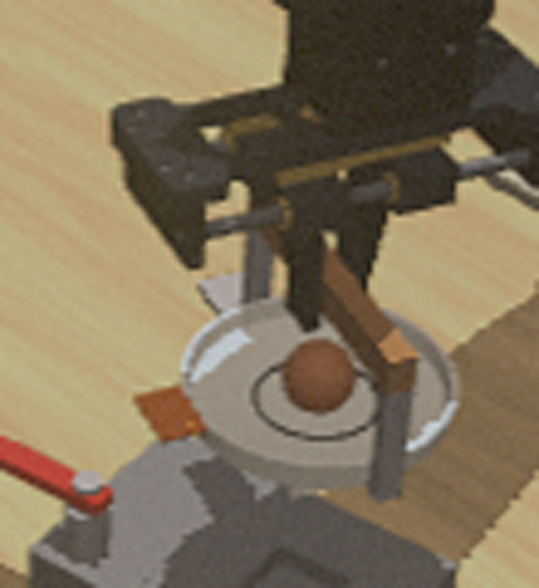

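Emit:
drive_tool --steps '[[[0,-0.02,0.01,0.02],[0,-0.03,0.01,0.04],[0,-0.05,0.01,0.05],[0,-0.05,0.01,0.06],[0,-0.05,0.01,0.06],[0,-0.05,0.01,0.06],[0,-0.05,0.01,0.06],[0,-0.05,0.01,0.06],[0,-0.05,0.01,0.06],[0,-0.05,0.01,0.06],[0,-0.05,0.01,0.06],[0,-0.05,0.01,0.06],[0,-0.05,0.01,0.06],[0,-0.05,0.01,0.05],[0,-0.05,0,0.04],[0,-0.03,0,0.03],[0,-0.02,0,0.02],[0,0,0,0.01],[0,0,0,0],[0,0,0,0]]]'

```text
t: 14.98
ee_pos: [0.5308, 0.1221, 0.2938]
ee_rot: [-0.114, 0.704, -0.692, 0.11]
contact_force: [0.3, -1.0, -2.9]
width: 0.0137
```

```bash
python3 g.py 0.5315 0.1235 0.289 -78.23
```

```text
t 14.9833 tcp [0.5308 0.1221 0.2938] w 0.0137 F [ 0.3 -1.  -2.9] j [-0.6   0.15  0.33  1.69 -0.07  1.31 -1.5 ]
tilt(deg) 1.08 y axis [-0.009   0.0165 -0.9998] z heading -71.74
shift tool cm [-0.12  0.48 -0.11]
spin rad 0.113 or half-turn other -3.028
```

Emit:
drive_tool --steps '[[[0,0.05,0,0.01],[0,0.1,0,0.02],[-0.05,0.1,-0.05,0.03],[-0.05,0.05,-0.05,0.03],[0,0.05,0,0.015],[0,0.02,0,0.005],[0,0,0,0],[0,0,0,0]]]'

```text
t: 15.65
ee_pos: [0.5313, 0.1233, 0.2894]
ee_rot: [-0.074, 0.71, -0.697, 0.068]
contact_force: [-1.1, -0.3, -3.2]
width: 0.0134
```

```bash
python3 g.py 0.5315 0.1235 0.289 -78.23;python3 -c "
from h import *
crop(cam('scene'),310,150,110,120,4.9,'pics/s9.png');crop(cam('top'),220,200,130,110,5.4,'pics/t9.png')";python3 g.py 0.5315 0.1235 0.289 -78.23
```

```text
t 15.65 tcp [0.5313 0.1233 0.2894] w 0.0134 F [-1.1 -0.3 -3.2] j [-0.6   0.16  0.34  1.69 -0.07  1.31 -1.62]
tilt(deg) 1.08 y axis [-0.0095  0.0163 -0.9998] z heading -78.49
shift tool cm [-0.02  0.04 -0.02]
spin rad -0.005 or half-turn other 3.137
t 15.75 tcp [0.5313 0.1232 0.2895] w 0.0136 F [ 0.1  0.1 -3.4] j [-0.6   0.16  0.34  1.69 -0.07  1.31 -1.62]
tilt(deg) 1.08 y axis [-0.0094  0.0163 -0.9998] z heading -78.49
shift tool cm [-0.02  0.05 -0.02]
spin rad -0.005 or half-turn other 3.137
```

View pics/s9.png

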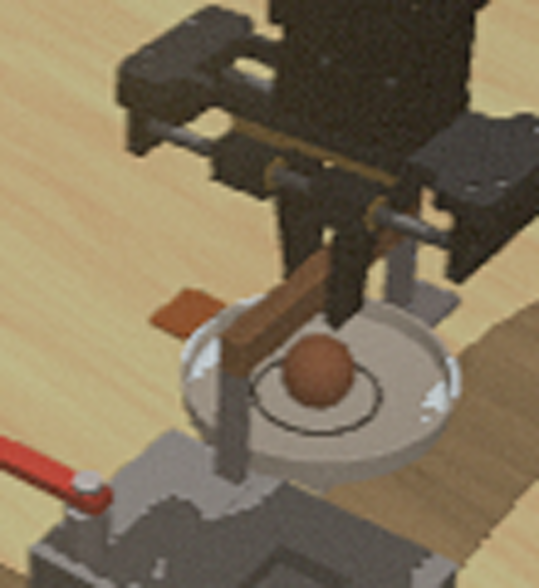

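View pics/t9.png

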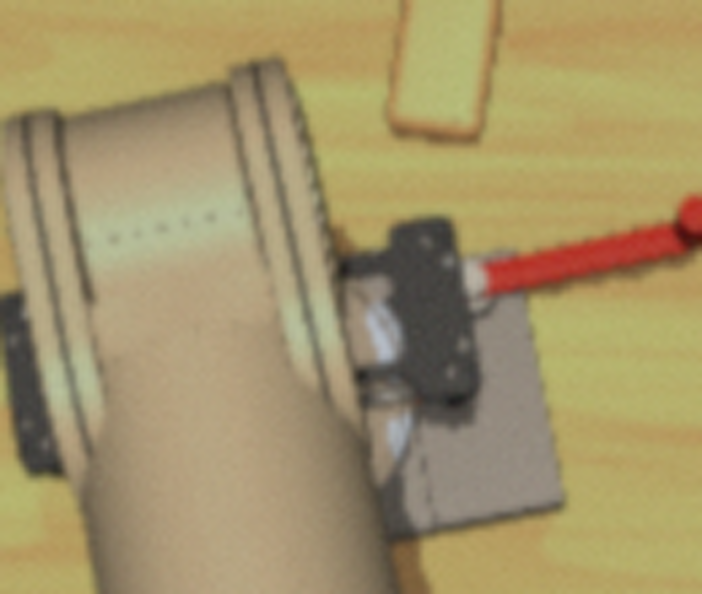

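```bash
python3 -c "
from bench import robot,job
print(robot.get_state()['qd'].round(3));job.job_done();s=robot.get_state();print(s['t'],s['ee_pos'].round(4))"
```

```text
[ 0.    -0.002  0.    -0.001  0.    -0.001 -0.001]
the job is handed in; nothing more can be done
the job is handed in; nothing more can be done
```

I opened the lever, lifted the dish and turned it a quarter turn clockwise, so its lip points to the right, where the buckets stand. I handed the job in at about 15.8 s, still holding the dish over the block.

- **Lever:** I pushed it to its stop, where the reaction reached about 17 N. The camera afterwards measured about 90°, against 91.7° for the stop; I put the gap down to measurement error. It was still open in the last pictures.
- **Height:** the tool rose 94 mm, which puts the foot about 80 mm above the block top.
- **Turn:** the measured turn was 90.3° from the way the dish sat.
- **Ball:** in the last scene picture it sat in the ring as it had before the turn.
- **Hold:** the arm was at rest, with joint speeds of 0.002 rad/s or less.
- **Level:** the tool itself was tilted about 1.1° when it gripped the dish, and the moves give no way to correct that. After the turn the dish may be up to about 1.5° off level. I did not measure the dish's tilt directly, because the arm blocked the top camera.
- **Other objects:** I never touched the cup, jar, brush or buckets. I did not check their positions separately at the end.

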